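# Ballast a centrifuge bucket to its mark on the spring scale

## Robot

A 6-joint arm with a two-finger parallel gripper is mounted at the origin on the work surface. World frame = base frame: x ahead of the robot, y to its left, z up, the work surface at z = 0. Lengths are in m, angles in rad, forces in N, time in s.
With the tool pointing down it reaches from about 0.35 to 0.975 m from the base axis. Payload 4.9 kg.
Tool frame: the origin (TCP) lies at the very end of the fingers, on their centre line; the grasp point (between the pads) lies behind it (manip.pinch_z is the y of the grasp point in the tool frame, in m); y points along the fingers, x is the direction in which the jaws open and shut, and the axes are right-handed (so a half turn about y gives the same grasp; the last joint's range is limited). The gripper opens to 85 mm and grips with 20 to 120 N. Pads are 22 mm wide; open, the fingers measure 114 mm over their backs; the gripper's body (76 mm by 85 mm) begins 54 mm behind the grasp point. The pads swing forward as they close: fully open they stand 13 mm farther back than shut.
Start: joints at [-1.462, 0.053, 1.613, -0, 1.476, -0.119], TCP at [0.141, -0.609, 0.231] pointing down, gripper open.
Joint ranges: [-3.01, 3.01], [-1.01, 2.22], [0.06, 2.58], [-1.02, 4.17], [0.09, 2.62], [-3.14, 3.14]. Speed limits (rad/s): [2.57, 2.57, 3.14, 3.14, 3.14, 3.14].

## Interface

Orientations are given as a unit quaternion [w, x, y, z].
In Python, from plant import manip gives the robot as it stands.
- The arm moves only by the tool drive_tool, never from a script. Its argument "motion" is a list of rows, each a list of 3 entries, a list of its own where there are three numbers: the shift along the tool's x, y, z in units of 25 mm (1.0 is 25 mm), then the turn, a rotation vector about the tool's x, y, z in units of 5 degrees (1.0 is 5 degrees), then the closure, from -1 (fully open) to 1 (shut). A call has 1 to 12 rows; each row shifts and turns the commanded pose from where the row before left it, along the tool's axes as they then stand; what a row does not reach is not made up. A row lasts 1/10 s, in which the tool goes at most 50 mm and 8.59 degrees, less where a joint would pass 70% of its speed; a pose out of reach is approached as far as the arm can. A call is refused whole if a number of a shift passes 1 or a number of a turn 1, either way. A call with a gripper value outside its range is refused whole. The fingers move at their own pace and stop on an object; the grip force is fixed at half the most. Time passes only in rows, so rows that do not move let the fingers close. It gives the time, the measured TCP pose, the force and the opening at its end, in the units of the state.
- manip.state(): the state, without advancing time (a new reading comes with each control period).
- manip.grab_frame(name): name is "scene" or "top" or "wrist"; returns a dict with "img" (400x640x3 uint8, blue, green, red), "range_z" (400x640 float32, m along the optical axis (not along the pixel's ray), 0 where there is no reading), "camera_matrix" (3x3 intrinsics, pixels), "world_from_camera" (4x4, takes a point from camera to world coordinates); the wrist camera has in their place "T_tool_cam" (4x4, takes a point from camera to tool coordinates, whose origin is the TCP and whose axes are the tool frame's). Camera axes: x right, y down, z forward; pixel columns grow to the right and rows downward; lengths in m; the calibration is good to about 2 mm. A picture is of the moment at which its call begins: read the wrist's pose just before it.
- manip.job_done(): hands the job in, once; it reports no verdict.
The state is a dict: "time": time; "joint_pos": joint angles; "joint_vel": joint speeds; "joint_efforts": joint torques, N m; "tool_pos": TCP position; "tool_rot": TCP orientation; "contact_force": force on the tool from outside, world axes, zero at the start; "ft_torque": the same for the moment, N m; "gripper_width": opening from 0.0 (shut) to 1.0 (fully open).
Only numpy, scipy, OpenCV 4.12 (cv2) and the standard library are available. Lean on these libraries where they do the work, as an engineer would, in place of code of your own. Each camera call takes 0.05 s, during which the arm holds its last target. There are 200 camera calls.

## Task

Make up the counterweight bucket for the centrifuge: take steel ballast plugs from the rack one at a time and seat each fully home in a free hole of the bucket on the spring scale, letting go and watching the pan, until the pan's pointer first comes down level with the index on the mast or passes it, using no more plugs than that takes and leaving the spare ones standing in the rack. Feel the plugs in gently: do not drop them in or lean on the pan, and leave the index and the other things on the bench where they are.

Things in the scene. Friction and masses are not known exactly. Their poses are not given: they have to be found in the camera images.
- rack: White plastic rack block fixed to the bench, 66 (its x) by 216 (its y) by 30 mm high; origin at the centre of its underside. Four sockets in a row along its y, 52 mm apart, hold the plugs upright with about 1.5 mm of play all round; socket floors 10 mm above the bench.
- scale: The spring scale: grey cast base 200 by 200 by 42 mm, fixed to the bench, with a graduated mast on its +y side and a sprung steel pan that carries the bucket. Origin at the centre of its underside, below the bucket's centre; z up.
- pan (a joint): How far the scale's pan has sunk, in m: 0 at the start (bucket and insert aboard, no plugs), growing downward. A spring of 220 N/m with an oil damper (30 N s/m) carries it, so it settles in about half a second. Each plug sinks it by about 13.5 to 15 mm. Its overload line is at 0.055 (12 N on the empty pan): pressed farther than that the scale is strained; hard stop at 0.072.
- pointer (a point): Middle of the pointer, a dark steel crossbar 56 mm wide and 3 mm thick on an arm from the edge of the pan; it moves up and down with the pan in front of the graduated mast, its ends seen past both sides of the plate. At the start it stands 18 to 37 mm above the index, so that two or three plugs are needed.
- index_line (a point): Nose of the black index clamp on the graduated mast plate (34 by 6 mm, top 185 mm above the bench) at one side of the scale: the mark. The nose is 101 mm from the bucket's centre, the plate 118 mm. It does not move by itself. Axes as the scale's (z up).
- bucket (a point): Centre of the aluminium bucket, at its rim (1 mm above the insert's top face); 124 mm square outside, fixed on the pan, x and y along its sides, z up. In it lies a grey plastic insert, 106 mm square, with four round holes. The insert has play: its real holes are shifted, all four together, by up to 4.5 mm along x and along y from the nominal centres. About 4 N sideways shifts it.
- hole0 (a point): Nominal centre (see bucket for the play) of a hole of the insert, at the height of its top face, about 190 mm above the bench at the start; moves with the pan. Holes are 30 mm in diameter, straight, 55 mm deep to the rubber floor, with almost sharp rims; all empty at the start. The four centres form a 50 mm square; this is the -x -y one.
- hole1 (a point): Another hole, like hole0, at the bucket's -x +y corner.
- hole2 (a point): Another hole, like hole0, at the bucket's +x -y corner.
- hole3 (a point): Another hole, like hole0, at the bucket's +x +y corner.
- plug0: Solid steel ballast plug, standing in the rack's socket at its -y end; about 0.32 kg, each a little different. Origin at the centre of its foot, z up along it: round body 28 mm in diameter and 70 mm tall with an almost sharp rim at the foot, then a round grip stub 16 mm in diameter and 24 mm tall (top at 94 mm). Fully home in a hole, its foot is 55 mm below the insert's top face and the body stands 15 mm proud.
- plug1: Another such plug, same shape, in the rack's socket number 2 counting along its y.
- plug2: Another such plug, same shape, in the rack's socket number 3 counting along its y.
- plug3: Another such plug, same shape, in the rack's socket number 4 counting along its y.
- tipbox: Bystander: pipette tip box, 122 by 82 by 90 mm, to be left alone; origin at its underside.
- plate: Bystander: lidded well plate, 86 by 128 by 16 mm, to be left alone; origin at its underside.
- media: Bystander: small glass media bottle, 64 mm in diameter, 125 mm tall, to be left alone; origin at its underside.
Not all that is in view belongs to the job. Leave any blue or orange look-alike of the plug3 alone.

How it is judged:
By the outcome, as a careful person would: the job done as asked, in the order asked, and still so for the second after the job is handed in, with the robot touching nothing.
It also fails if it takes over 72 s, if anything falls off the work surface, if the arm or the gripper's body presses on something with over 40 N, if the wrist force passes 120 N, or if a joint passes its speed limit or range.

## Working session

There is one attempt and no reset: what is moved stays moved. The work goes in short steps, Python scripts to look and compute and a tool call to move; the robot and the scene stay as the last step left them, time stands still between calls to the robot, and variables do not carry over. Pictures are saved under pics/ and viewed, about 8 in all and at most 12, crops included, and the job is handed in when it is done.

Besides the shell and the picture viewer there is one more tool, called after ">>>" in YAML: its name, and indented under it one key for each argument. drive_tool: Moves the arm, as the interface text tells. Its arguments: {"type":"object","properties":{"motion":{"type":"array","items":{"type":"array"}}},"required":["motion"]}

```bash
ls; mkdir -p pics
cat > h.py <<'E'
import numpy as np, cv2
from plant import manip
from scipy.spatial.transform import Rotation as R
def grab(n):
    s=manip.state(); f=manip.grab_frame(n)
    if n=='wrist':
        q=s['tool_rot']; T=np.eye(4); T[:3,:3]=R.from_quat([q[1],q[2],q[3],q[0]]).as_matrix(); T[:3,3]=s['tool_pos']
        f['W']=T@f['T_tool_cam']
    else: f['W']=f['world_from_camera']
    return f
def cloud(f):
    K=f['camera_matrix']; z=f['range_z']; v,u=np.mgrid[:400,:640]
    P=np.stack([(u-K[0,2])*z/K[0,0],(v-K[1,2])*z/K[1,1],z],-1)
    W=P@f['W'][:3,:3].T+f['W'][:3,3]; W[z==0]=np.nan
    return W
E
python3 - <<'E'
from h import *
print(manip.state(), manip.pinch_z)
for n in ('scene','top'):
    f=grab(n); np.save(n+'.npy',cloud(f)); cv2.imwrite(f'pics/{n}.png',f['img']); print(n,f['W'].round(3).tolist(),f['camera_matrix'].tolist())
E
```

```text
pics
{'time': 0.0, 'joint_pos': array([-1.46200474e+00,  5.33864145e-02,  1.61428771e+00,  3.45703197e-05,
        1.47601347e+00, -1.18961592e-01]), 'joint_vel': array([-0.00244761, -0.00097063, -0.00163836,  0.00034937,  0.0004335 ,
        0.00145021]), 'joint_efforts': array([-5.30965135e-04, -3.93682408e+01, -3.70183682e+01, -3.72014401e-04,
        7.00846067e-03, -2.20288956e-05]), 'tool_pos': array([ 0.14108339, -0.6082285 ,  0.23004846]), 'tool_rot': array([ 0.55411076, -0.55304086,  0.44045931, -0.43943448]), 'contact_force': array([1.18375481, 0.35044552, 0.36112803]), 'ft_torque': array([ 0.00450435,  0.06732512, -0.03405569]), 'gripper_width': 1.0002771487421065} -0.0187
scene [[0.049, 0.575, -0.817, 1.221], [0.999, -0.033, 0.036, 0.015], [-0.007, -0.817, -0.576, 0.536], [0.0, 0.0, 0.0, 1.0]] [[363.3007463982597, 0.0, 319.2898854167353], [0.0, 363.3007463982597, 202.43639592182197], [0.0, 0.0, 1.0]]
top [[-0.057, -0.974, 0.219, 0.392], [-0.998, 0.055, -0.013, 0.024], [0.001, -0.219, -0.976, 1.127], [0.0, 0.0, 0.0, 1.0]] [[387.2061726872101, 0.0, 322.85456817154676], [0.0, 387.2061726872101, 198.32664235935266], [0.0, 0.0, 1.0]]
```

View pics/scene.png

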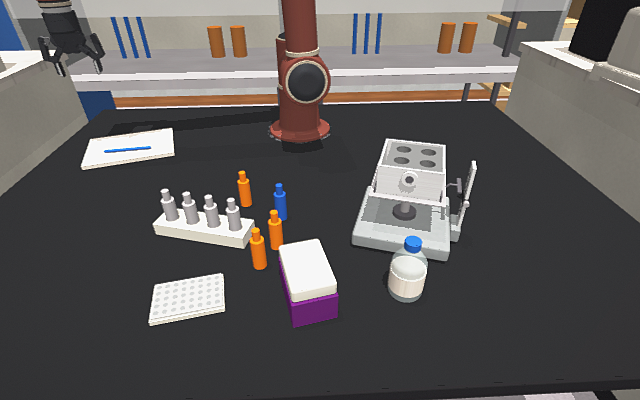

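View pics/top.png

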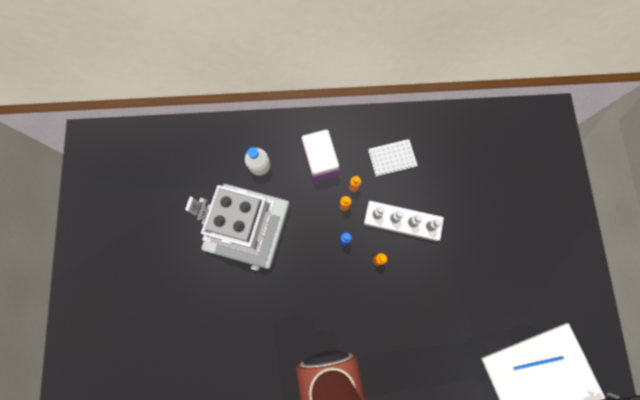

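Scene picture: the rack with four grey plugs is at (165–235, 190–240) and the scale with the bucket at (412, 155). The mast is at (465, 195), on world +y. The top view shows plug stubs at (378,213), (397,217), (415,221) and (433,225), and holes at (226,202), (245,207), (219,220) and (239,226). The blue and orange look-alikes stand near the rack's +y end.

Run:
```python
from h import *
for n in ('top','scene'):
    W=np.load(n+'.npy'); im=cv2.imread(f'pics/{n}.png'); z=W[...,2]
    # plug tops
    hsv=cv2.cvtColor(im,cv2.COLOR_BGR2HSV); sat=hsv[...,1]
    m=((z>.098)&(z<.112)&(sat<80)&(W[...,1]<0)&(W[...,0]>.2)).astype(np.uint8)
    k,l,st,c=cv2.connectedComponentsWithStats(m)
    for i in range(1,k):
        if st[i,4]>8: print(n,'top',st[i,4],c[i].round(),np.nanmean(W[l==i],0).round(4))
    m=((z>.022)&(z<.036)&(sat<60)&(W[...,1]<0)&(W[...,0]>.2)).astype(np.uint8)
    k,l,st,c=cv2.connectedComponentsWithStats(m)
    i=1+np.argmax(st[1:,4]); r=cv2.minAreaRect(W[l==i][:,:2].astype(np.float32)); print(n,'rack',r,np.nanmean(W[l==i],0))
    m=((z>.184)&(z<.2)&(W[...,1]>.05)&(W[...,0]>.2)).astype(np.uint8)
    k,l,st,c=cv2.connectedComponentsWithStats(m)
    i=1+np.argmax(st[1:,4]); r=cv2.minAreaRect(W[l==i][:,:2].astype(np.float32)); print(n,'bucket',st[i],r,np.nanmedian(W[l==i],0))
    # holes: low-z pixels inside the bucket rect
    x,y,w,h=st[i,:4]; 
    hm=np.zeros_like(m); hull=cv2.convexHull(np.argwhere(l==i)[:,::-1].astype(np.int32)); cv2.fillConvexPoly(hm,hull,1)
    hm=cv2.erode(hm,np.ones((5,5),np.uint8))
    g=((l!=i)&(hm>0)).astype(np.uint8); k,l2,s2,c2=cv2.connectedComponentsWithStats(g)
    f=manip.grab_frame(n); K=f['camera_matrix']; T=f['world_from_camera']
    for j in range(1,k):
        if s2[j,4]>15:
            d=T[:3,:3]@np.array([(c2[j,0]-K[0,2])/K[0,0],(c2[j,1]-K[1,2])/K[1,1],1]); o=T[:3,3]; p=o+d*(.190-o[2])/d[2]; print(' hole',s2[j,4],c2[j].round(1),p.round(4))
```

```text
top top 29 [380. 209.] [ 0.5833 -0.1426  0.1021]
top top 27 [399. 213.] [ 0.5689 -0.1925  0.1022]
top top 29 [418. 218.] [ 0.5545 -0.2426  0.1021]
top top 27 [437. 222.] [ 0.5401 -0.2919  0.1029]
top rack ((0.5616844892501831, -0.21782508492469788), (0.21672776341438293, 0.06735768914222717), 73.90750885009766) [ 0.55942455 -0.21411334  0.02849653]
top bucket [ 201  186   64   61 1821] ((0.5724146366119385, 0.23498418927192688), (0.1246701031923294, 0.1348942220211029), 71.09912872314453) [0.57575267 0.23720169 0.18839965]
 hole 106 [225.6 201.9] [0.6071 0.2526 0.19  ]
 hole 281 [239.7 228.7] [0.5383 0.2184 0.19  ]
 hole 105 [244.6 207. ] [0.5917 0.2057 0.19  ]
 hole 107 [219.1 220.9] [0.5605 0.2684 0.19  ]
 hole 110 [238.3 226.3] [0.5443 0.2216 0.19  ]
scene top 38 [165. 191.] [ 0.5444 -0.2922  0.1018]
scene top 36 [186. 194.] [ 0.559  -0.2428  0.102 ]
scene top 37 [208. 197.] [ 0.5735 -0.1928  0.1019]
scene top 39 [230. 200.] [ 0.5883 -0.1433  0.1022]
scene rack ((0.5646272301673889, -0.21856904029846191), (0.21786801517009735, 0.06899330765008926), 74.51960754394531) [ 0.57757347 -0.21305333  0.02888366]
scene bucket [ 378  139   68   38 1679] ((0.5769059658050537, 0.2329498529434204), (0.12359081953763962, 0.13451071083545685), 70.9129867553711) [0.58449067 0.23538773 0.18917213]
 hole 96 [386.2 153.6] [0.5667 0.1808 0.19  ]
 hole 45 [403.4 150.1] [0.5537 0.2192 0.19  ]
 hole 47 [428.3 152.9] [0.5692 0.2667 0.19  ]
 hole 54 [401.1 161.1] [0.5998 0.2036 0.19  ]
 hole 54 [427.4 164.4] [0.6159 0.251  0.19  ]
```

```bash
cat >> h.py <<'E'
def axes():
    s=manip.state(); q=s['tool_rot']; return s, R.from_quat([q[1],q[2],q[3],q[0]])
def to(p,yaw=None):
    """print shift (tool axes, units of 25mm) and turn (5deg) to take TCP to p, tool down, tool x along yaw (deg)"""
    s,r=axes(); M=r.as_matrix(); d=M.T@(np.array(p)-s['tool_pos'])/.025
    print('t %.2f'%s['time'],'pos',s['tool_pos'].round(4),'F',s['contact_force'].round(2),'w %.3f'%s['gripper_width'],'shift',d.round(2))
    if yaw is not None:
        best=None
        for a in (yaw,yaw+180):
            a=np.radians(a); X=np.array([np.cos(a),np.sin(a),0]); Y=np.array([0,0,-1.]); G=np.stack([X,Y,np.cross(X,Y)],1)
            v=(r.inv()*R.from_matrix(G)).as_rotvec()
            if best is None or np.linalg.norm(v)<np.linalg.norm(best): best=v
        print('turn',(np.degrees(best)/5).round(2))
E
python3 - <<'E'
from h import *
s,r=axes(); print(r.as_matrix().round(3)); to([.542,-.292,.20],-16.3)
f=manip.grab_frame('wrist'); print(f['T_tool_cam'].round(3),f['camera_matrix'])
E
```

```text
[[ 0.226 -0.     0.974]
 [-0.974  0.001  0.226]
 [-0.001 -1.     0.   ]]
t 0.20 pos [ 0.1411 -0.6084  0.2305] F [-0.13 -0.38 -0.2 ] w 1.001 shift [-8.71  1.24 18.48]
turn [-1.000e-02 -1.213e+01 -1.000e-02]
[[ 1.     0.     0.    -0.   ]
 [-0.    -0.318  0.948 -0.144]
 [ 0.    -0.948 -0.318  0.082]
 [ 0.     0.     0.     1.   ]] [[275.98577384   0.         316.27259994]
 [  0.         275.98577384 204.69348548]
 [  0.           0.           1.        ]]
```

>>> drive_tool:
  motion:
    - [[0, 0, 0], [0, -1, 0], -1]
    - [[0, 0, 0], [0, -1, 0], -1]
    - [[0, 0, 0], [0, -1, 0], -1]
    - [[0, 0, 0], [0, -1, 0], -1]
    - [[0, 0, 0], [0, -1, 0], -1]
    - [[0, 0, 0], [0, -1, 0], -1]
    - [[0, 0, 0], [0, -1, 0], -1]
    - [[0, 0, 0], [0, -1, 0], -1]
    - [[0, 0, 0], [0, -1, 0], -1]
    - [[0, 0, 0], [0, -1, 0], -1]
    - [[0, 0, 0], [0, -1, 0], -1]
    - [[0, 0, 0], [0, -1, 0], -1]

```text
time: 1.45
tool_pos: [0.1411, -0.6087, 0.2311]
tool_rot: [0.7, -0.699, 0.103, -0.103]
contact_force: [-0.3, -0.5, -0.1]
gripper_width: 0.998
```

>>> drive_tool:
  motion:
    - [[0.6, 0, 0.9], [0, 0, 0], -1]
    - [[0.6, 0, 0.9], [0, 0, 0], -1]
    - [[0.6, 0, 0.9], [0, 0, 0], -1]
    - [[0.6, 0, 0.9], [0, 0, 0], -1]
    - [[0.6, 0, 0.9], [0, 0, 0], -1]
    - [[0.6, 0, 0.9], [0, 0, 0], -1]
    - [[0.6, 0, 0.9], [0, 0, 0], -1]
    - [[0.6, 0, 0.9], [0, 0, 0], -1]
    - [[0.6, 0, 0.9], [0, 0, 0], -1]
    - [[0.6, 0, 0.9], [0, 0, 0], -1]
    - [[0.6, 0, 0.9], [0, 0, 0], -1]
    - [[0.6, 0, 0.9], [0, 0, 0], -1]

```text
time: 2.65
tool_pos: [0.3928, -0.4022, 0.2312]
tool_rot: [0.699, -0.699, 0.104, -0.104]
contact_force: [-0.0, 0.3, -0.0]
gripper_width: 1.004
```

>>> drive_tool:
  motion:
    - [[0.9, 0, 0.9], [0, 0, 0], -1]
    - [[0.9, 0, 0.9], [0, 0, 0], -1]
    - [[0.9, 0, 0.9], [0, 0, 0], -1]
    - [[0.9, 0, 0.9], [0, 0, 0], -1]
    - [[0.9, 0, 0.9], [0, 0, 0], -1]
    - [[0.2, 0, 0.9], [0, 0, 0], -1]
    - [[0, 0, 0], [0, 0, 0], -1]
    - [[0, 0, 0], [0, 0, 0], -1]

```text
time: 3.45
tool_pos: [0.5437, -0.308, 0.2311]
tool_rot: [-0.699, 0.7, -0.104, 0.104]
contact_force: [-0.4, 0.1, 0.7]
gripper_width: 1.0
```

Run:
```python
from h import *
to([.542,-.292,.15],-16.3)
f=grab('wrist'); W=cloud(f); cv2.imwrite('pics/w1.png',f['img'])
z=W[...,2]; m=((z>.095)&(z<.112)).astype(np.uint8)
k,l,st,c=cv2.connectedComponentsWithStats(m)
for i in range(1,k):
    if st[i,4]>30: print(st[i,4],c[i].round(),np.nanmean(W[l==i],0).round(4), cv2.minEnclosingCircle(W[l==i][:,:2].astype(np.float32)))
```

```text
t 3.45 pos [ 0.5437 -0.308   0.2311] F [-0.45  0.06  0.67] w 1.000 shift [-0.25  3.24  0.59]
turn [ 0.   -0.12 -0.01]
238 [308.   6.] [ 0.5858 -0.1475  0.1037] ((0.5862972736358643, -0.1449691653251648), 0.007762693800032139)
110 [169.  46.] [ 0.4584 -0.1378  0.0956] ((0.457867830991745, -0.13821177184581757), 0.007747080642729998)
288 [310.  70.] [ 0.5724 -0.1938  0.1046] ((0.5724733471870422, -0.1934758871793747), 0.008018773049116135)
224 [311. 130.] [ 0.558  -0.2432  0.1049] ((0.5579806566238403, -0.24334082007408142), 0.007950742729008198)
213 [312. 182.] [ 0.5438 -0.2922  0.1043] ((0.5434651374816895, -0.29311615228652954), 0.008048634976148605)
```

View pics/w1.png

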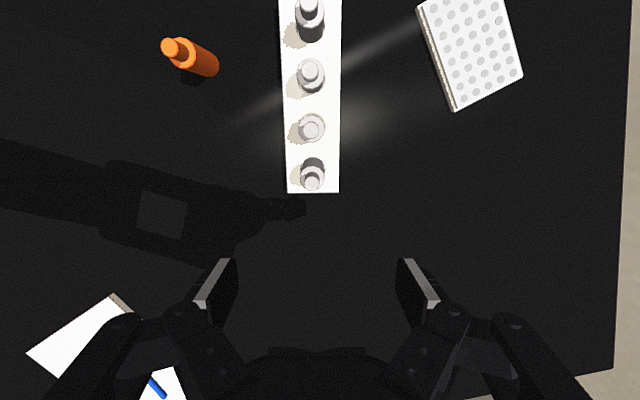

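Wrist view: plug0's stub is at (312,178), which is world (0.5436, -0.293) with its top at 0.104 m, as expected. I'll descend on it.

>>> drive_tool:
  motion:
    - [[-0.18, 0, 0.57], [0, -0.12, 0], -1]
    - [[0, 0.8, 0], [0, 0, 0], -1]
    - [[0, 0.9, 0], [0, 0, 0], -1]
    - [[0, 0.9, 0], [0, 0, 0], -1]
    - [[0, 0.9, 0], [0, 0, 0], -0.5]
    - [[0, 0.9, 0], [0, 0, 0], 0]
    - [[0, 0.8, 0], [0, 0, 0], 0]
    - [[0, 0.4, 0], [0, 0, 0], 0]
    - [[0, 0.32, 0], [0, 0, 0], 0]
    - [[0, 0, 0], [0, 0, 0], 0]
    - [[0, 0, 0], [0, 0, 0], 0]

```text
time: 4.6
tool_pos: [0.5441, -0.2936, 0.0843]
tool_rot: [-0.7, 0.7, -0.1, 0.101]
contact_force: [-0.0, 0.1, 0.7]
gripper_width: 0.501
```

>>> drive_tool:
  motion:
    - [[0, 0, 0], [0, 0, 0], 1]
    - [[0, 0, 0], [0, 0, 0], 1]
    - [[0, 0, 0], [0, 0, 0], 1]
    - [[0, 0, 0], [0, 0, 0], 1]
    - [[0, 0, 0], [0, 0, 0], 1]
    - [[0, 0, 0], [0, 0, 0], 1]

```text
time: 5.2
tool_pos: [0.5441, -0.2936, 0.0846]
tool_rot: [-0.7, 0.7, -0.1, 0.101]
contact_force: [-2.3, 0.6, 5.2]
gripper_width: 0.151
```

>>> drive_tool:
  motion:
    - [[0, -0.2, 0], [0, 0, 0], 1]
    - [[0, -0.4, 0], [0, 0, 0], 1]
    - [[0, -0.9, 0], [0, 0, 0], 1]
    - [[0, -1, 0], [0, 0, 0], 1]
    - [[0, -1, 0], [0, 0, 0], 1]
    - [[0, -1, 0], [0, 0, 0], 1]
    - [[0, -1, 0], [0, 0, 0], 1]
    - [[0, -1, 0], [0, 0, 0], 1]
    - [[0, -1, 0], [0, 0, 0], 1]
    - [[0, -0.9, 0], [0, 0, 0], 1]
    - [[0, 0, 0], [0, 0, 0], 1]
    - [[0, 0, 0], [0, 0, 0], 1]

```text
time: 6.4
tool_pos: [0.5435, -0.2931, 0.2929]
tool_rot: [0.7, -0.7, 0.101, -0.1]
contact_force: [-0.5, 0.6, -4.5]
gripper_width: 0.151
```

Run:
```python
from h import *
to([.5506,.220,.295],-19)
to([.57,.15,.295])
f=grab('wrist'); cv2.imwrite('pics/w2.png',f['img'])
```

```text
t 6.40 pos [ 0.5435 -0.2931  0.2929] F [-0.51  0.58 -4.46] w 0.151 shift [-5.5  -0.08 19.77]
turn [-0.    0.53 -0.  ]
t 6.40 pos [ 0.5435 -0.2931  0.2929] F [-0.51  0.58 -4.46] w 0.151 shift [-3.97 -0.08 17.3 ]
```

>>> drive_tool:
  motion:
    - [[-0.1, 0, 0.5], [0, 0, 0], 1]
    - [[-0.25, 0, 1], [0, 0, 0], 1]
    - [[-0.25, 0, 1], [0, 0, 0], 1]
    - [[-0.25, 0, 1], [0, 0, 0], 1]
    - [[-0.25, 0, 1], [0, 0, 0], 1]
    - [[-0.25, 0, 1], [0, 0, 0], 1]
    - [[-0.25, 0, 1], [0, 0, 0], 1]
    - [[-0.25, 0, 1], [0, 0, 0], 1]
    - [[-0.25, 0, 1], [0, 0, 0], 1]
    - [[-0.25, 0, 1], [0, 0, 0], 1]
    - [[-0.25, 0, 1], [0, 0, 0], 1]
    - [[-0.25, 0, 1], [0, 0, 0], 1]

```text
time: 7.65
tool_pos: [0.5551, 0.0047, 0.2914]
tool_rot: [0.7, -0.7, 0.101, -0.099]
contact_force: [0.1, 0.5, -2.9]
gripper_width: 0.152
```

>>> drive_tool:
  motion:
    - [[-0.25, 0, 1], [0, 0.3, 0], 1]
    - [[-0.25, 0, 1], [0, 0.2, 0], 1]
    - [[-0.25, 0, 1], [0, 0, 0], 1]
    - [[-0.25, 0, 1], [0, 0, 0], 1]
    - [[-0.12, 0, 1], [0, 0, 0], 1]
    - [[0, 0, 0.6], [0, 0, 0], 1]
    - [[0, 0, 0.2], [0, 0, 0], 1]
    - [[0, 0, 0], [0, 0, 0], 1]
    - [[0, 0, 0], [0, 0, 0], 1]

```text
time: 8.55
tool_pos: [0.5748, 0.1484, 0.293]
tool_rot: [-0.697, 0.698, -0.116, 0.116]
contact_force: [-0.7, -0.2, -2.7]
gripper_width: 0.148
```

Run:
```python
from h import *
to([.549,.22,.295],-19)
f=grab('wrist'); cv2.imwrite('pics/w3.png',f['img']); np.savez('w3',W=cloud(f),K=f['camera_matrix'],T=f['W'],Tt=f['T_tool_cam'])
```

```text
t 8.55 pos [0.5748 0.1484 0.293 ] F [-0.67 -0.15 -2.74] w 0.148 shift [-1.9  -0.08  2.38]
turn [ 0.01  0.02 -0.01]
```

View pics/w3.png

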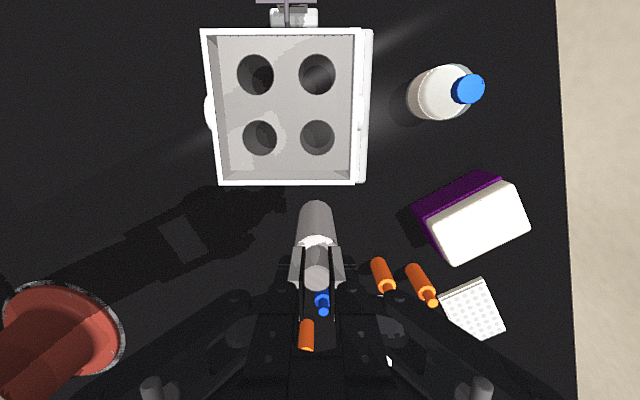

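Wrist view: the holes are at about (255,74), (317,74), (260,137) and (317,137). The held plug's body spans (299–333, 203–250) and hangs clear, and the pan's pointer and mast are at (290,12). Next I'll measure the holes and the held plug in this one frame.

```bash
cat >> h.py <<'E'
from scipy.optimize import least_squares
def ray(T,K,uv,h):
    d=T[:3,:3]@np.array([(uv[0]-K[0,2])/K[0,0],(uv[1]-K[1,2])/K[1,1],1]); o=T[:3,3]; return o+d*(h-o[2])/d[2]
def holes(W,K,T,seeds,h=None,half=32):
    z=W[...,2]
    for u,v in seeds:
        u0,v0=max(u-half,0),max(v-half,0); zz=z[v0:v+half,u0:u+half]; pz=zz[zz>.12]; top=np.median(pz[(pz>np.percentile(pz,60))]) if h is None else h
        m=((zz<top-.004)|np.isnan(zz)).astype(np.uint8); k,l,st,c=cv2.connectedComponentsWithStats(m)
        i=l[v-v0,u-u0]
        cs,_=cv2.findContours((l==i).astype(np.uint8),0,1); C=max(cs,key=len)[:,0]+[u0,v0]
        P=np.array([ray(T,K,q,top) for q in C])[:,:2]
        r=least_squares(lambda a:np.hypot(P[:,0]-a[0],P[:,1]-a[1])-a[2],[*P.mean(0),.015],loss='soft_l1',f_scale=.0008)
        print('hole',(u,v),'h %.4f'%top,'c',r.x.round(4),'n',len(P),'res %.4f'%np.abs(r.fun).mean())
def plug(W,zlo,zhi,c,rad=.03,r0=.014):
    m=(W[...,2]>zlo)&(W[...,2]<zhi)&(np.hypot(W[...,0]-c[0],W[...,1]-c[1])<rad); P=W[m]
    zm=(zlo+zhi)/2
    g=lambda a:np.hypot(P[:,0]-a[0]-a[2]*(P[:,2]-zm),P[:,1]-a[1]-a[3]*(P[:,2]-zm))-r0
    r=least_squares(g,[c[0],c[1],0,0],loss='soft_l1',f_scale=.001)
    a=r.x; print('plug n',len(P),'mid',a[:2].round(4),'tilt',a[2:].round(3),'foot',(a[:2]+a[2:]*(zlo-zm)).round(4),'zmin %.4f'%P[:,2].min(),'res %.4f'%np.abs(r.fun).mean())
E
python3 - <<'E'
from h import *
d=np.load('w3.npz'); W,K,T=d['W'],d['K'],d['T']
holes(W,K,T,[(255,74),(317,74),(260,137),(317,137)])
plug(W,.222,.280,[.5748,.1484])
# bucket rim rectangle
E
```

```text
hole (255, 74) h 0.1915 c [0.5643 0.2686 0.0142] n 106 res 0.0002
hole (317, 74) h 0.1915 c [0.6111 0.2529 0.0143] n 108 res 0.0002
hole (260, 137) h 0.1915 c [0.5486 0.2219 0.0142] n 98 res 0.0002
hole (317, 137) h 0.1915 c [0.5954 0.2062 0.0143] n 97 res 0.0002
plug n 1009 mid [0.5747 0.1482] tilt [ 0.008 -0.003] foot [0.5744 0.1483] zmin 0.2220 res 0.0002
```

>>> drive_tool:
  motion:
    - [[-0.4, 0, 0.5], [0, 0, 0], 1]
    - [[-0.8, 0, 0.9], [0, 0, 0], 1]
    - [[-0.6, 0, 0.8], [0, 0, 0], 1]
    - [[-0.16, 0.2, 0.24], [0, 0, 0], 1]
    - [[0, 0.3, 0], [0, 0, 0], 1]
    - [[0, 0, 0], [0, 0, 0], 1]
    - [[0, 0, 0], [0, 0, 0], 1]

```text
time: 9.3
tool_pos: [0.5483, 0.2217, 0.28]
tool_rot: [-0.697, 0.698, -0.117, 0.116]
contact_force: [0.0, 0.0, -1.7]
gripper_width: 0.154
```

Run:
```python
from h import *
to([.5482,.2218,.255],-19)
f=grab('wrist'); cv2.imwrite('pics/w4.png',f['img']); W=cloud(f);np.savez('w4',W=W,K=f['camera_matrix'],T=f['W'])
p=f['W'][:3,3]
def pix(q):
    c=f['W'][:3,:3].T@(np.array(q)-p); K=f['camera_matrix']; return (int(K[0,0]*c[0]/c[2]+K[0,2]),int(K[1,1]*c[1]/c[2]+K[1,2]))
S=[pix(q) for q in ([.5643,.2686,.19],[.6111,.2529,.19],[.5486,.2219,.19],[.5954,.2062,.19])]; print(S)
holes(W,f['camera_matrix'],f['W'],[S[0],S[1],S[3]])
plug(W,.212,.265,manip.state()['tool_pos'][:2])
```

```text
t 9.30 pos [0.5483 0.2217 0.28  ] F [ 0.01  0.04 -1.68] w 0.154 shift [-0.  1.  0.]
turn [ 0.01  0.02 -0.01]
[(315, 152), (374, 152), (316, 208), (371, 207)]
hole (315, 152) h 0.1915 c [0.564  0.2695 0.0142] n 98 res 0.0002
hole (374, 152) h 0.1915 c [0.6109 0.2538 0.0141] n 97 res 0.0002
hole (371, 207) h 0.1915 c [0.5951 0.2069 0.0139] n 88 res 0.0003
plug n 918 mid [0.5481 0.2216] tilt [ 0.01  -0.004] foot [0.5478 0.2217] zmin 0.2120 res 0.0002
```

View pics/w4.png

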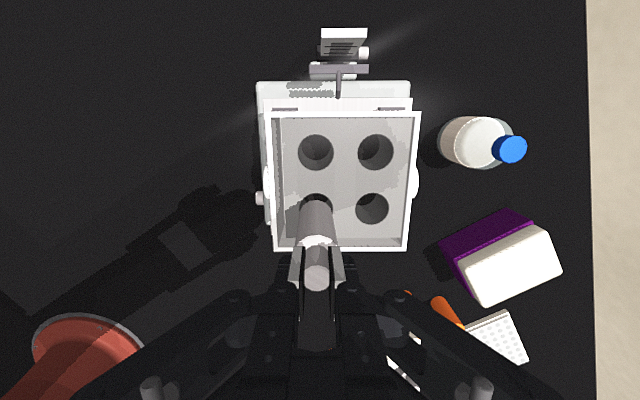

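Picture: the plug sits over hole0 at about (316,208), and the three other holes measure consistently. The foot is within about 0.5 mm of the estimated centre, so I'll lower it gently.

>>> drive_tool:
  motion:
    - [[0, 0.2, 0], [0, 0, 0], 1]
    - [[0, 0.2, 0], [0, 0, 0], 1]
    - [[0, 0.2, 0], [0, 0, 0], 1]
    - [[0, 0.2, 0], [0, 0, 0], 1]
    - [[0, 0.2, 0], [0, 0, 0], 1]
    - [[0, 0, 0], [0, 0, 0], 1]
    - [[0, 0, 0], [0, 0, 0], 1]

```text
time: 10.05
tool_pos: [0.5482, 0.2227, 0.2556]
tool_rot: [-0.698, 0.698, -0.116, 0.116]
contact_force: [-0.6, 0.4, -2.9]
gripper_width: 0.15
```

>>> drive_tool:
  motion:
    - [[0, 0, 0], [0, 0, 0], 1]
    - [[0, 0, 0], [0, 0, 0], 1]

```text
time: 10.25
tool_pos: [0.5485, 0.2227, 0.2563]
tool_rot: [0.698, -0.697, 0.116, -0.116]
contact_force: [-0.3, -0.4, -3.4]
gripper_width: 0.151
```

Run:
```python
from h import *
to([.5482,.2218,.255])
f=grab('wrist'); cv2.imwrite('pics/w5.png',f['img']); W=cloud(f)
z=W[...,2]; m=(np.hypot(W[...,0]-.58,W[...,1]-.238)<.06)&(z>.15)&(z<.2)
print(np.percentile(z[m],[50,60,70,80]).round(4)); print(manip.state()['contact_force'],manip.state()['ft_torque'])
f=grab('scene'); cv2.imwrite('pics/s5.png',cv2.resize(f['img'][110:260,340:500],None,fx=4,fy=4))
```

```text
t 10.25 pos [0.5485 0.2227 0.2563] F [-0.31 -0.41 -3.38] w 0.151 shift [ 0.    0.05 -0.04]
[0.191  0.1912 0.1914 0.1916]
[-0.42406958 -0.13644573 -4.00836772] [ 0.0039089  -0.01502041  0.01758494]
```

Full weight is still on the wrist and the pan hasn't moved with the foot 10 mm below the rim, so the plug is in the hole. I'll keep lowering.

>>> drive_tool:
  motion:
    - [[0, 0.2, 0], [0, 0, 0], 1]
    - [[0, 0.2, 0], [0, 0, 0], 1]
    - [[0, 0.2, 0], [0, 0, 0], 1]
    - [[0, 0.2, 0], [0, 0, 0], 1]
    - [[0, 0.2, 0], [0, 0, 0], 1]
    - [[0, 0.2, 0], [0, 0, 0], 1]
    - [[0, 0.2, 0], [0, 0, 0], 1]
    - [[0, 0.2, 0], [0, 0, 0], 1]
    - [[0, 0, 0], [0, 0, 0], 1]
    - [[0, 0, 0], [0, 0, 0], 1]

```text
time: 11.35
tool_pos: [0.5483, 0.2226, 0.2157]
tool_rot: [-0.698, 0.698, -0.116, 0.116]
contact_force: [0.6, -0.7, -3.2]
gripper_width: 0.154
```

>>> drive_tool:
  motion:
    - [[0, 0.15, 0], [0, 0, 0], 1]
    - [[0, 0.15, 0], [0, 0, 0], 1]
    - [[0, 0.1, 0], [0, 0, 0], 1]
    - [[0, 0.1, 0], [0, 0, 0], 1]
    - [[0, 0, 0], [0, 0, 0], 1]
    - [[0, 0, 0], [0, 0, 0], 1]

```text
time: 11.95
tool_pos: [0.5483, 0.2227, 0.2034]
tool_rot: [0.698, -0.698, 0.116, -0.116]
contact_force: [-0.0, -0.4, -2.4]
gripper_width: 0.155
```

```bash
cat >> h.py <<'E'
def pan(c=(.58,.238)):
    f=grab('wrist'); W=cloud(f); z=W[...,2]; m=(np.hypot(W[...,0]-c[0],W[...,1]-c[1])<.06)&(z>.12)&(z<.2)
    v=np.median(z[m]); w=z[m&(abs(z-v)<.006)]; print('insert top %.4f n %d'%(np.median(w),len(w))); return f,W
E
python3 - <<'E'
from h import *
to([.5482,.2218,.20]); f,W=pan(); cv2.imwrite('pics/w6.png',f['img'])
plug(W,.205,.21,manip.state()['tool_pos'][:2])
E
```

```text
t 11.95 pos [0.5483 0.2227 0.2034] F [-0.04 -0.39 -2.37] w 0.155 shift [ 0.01  0.13 -0.04]
insert top 0.1848 n 18915
plug n 152 mid [0.5472 0.2168] tilt [0.507 0.191] foot [0.546  0.2164] zmin 0.2050 res 0.0019
```

Pan is down 6.7 mm with the foot about 54.5 mm below the insert's top, so the plug is on the floor. I'll transfer the remaining weight, let go with a small opening and back up.

>>> drive_tool:
  motion:
    - [[0, 0.1, 0], [0, 0, 0], 1]
    - [[0, 0.1, 0], [0, 0, 0], 1]
    - [[0, 0.08, 0], [0, 0, 0], 1]
    - [[0, 0, 0], [0, 0, 0], 1]
    - [[0, 0, 0], [0, 0, 0], 0.6]
    - [[0, 0, 0], [0, 0, 0], 0.4]
    - [[0, 0, 0], [0, 0, 0], 0.3]
    - [[0, 0, 0], [0, 0, 0], 0.3]
    - [[0, 0, 0], [0, 0, 0], 0.3]

```text
time: 12.9
tool_pos: [0.5484, 0.2227, 0.1964]
tool_rot: [0.698, -0.698, 0.116, -0.116]
contact_force: [0.4, -0.4, -0.7]
gripper_width: 0.352
```

>>> drive_tool:
  motion:
    - [[0, -0.4, 0], [0, 0, 0], 0.3]
    - [[0, -0.8, 0], [0, 0, 0], 0.3]
    - [[0, -1, 0], [0, 0, 0], 0.3]
    - [[0, -1, 0], [0, 0, 0], 0.3]
    - [[0, -0.5, 0], [0, 0, 0], 0.3]
    - [[0, 0, 0], [0, 0, 0], 0.3]
    - [[0, 0, 0], [0, 0, 0], 0.3]

```text
time: 13.6
tool_pos: [0.5481, 0.2226, 0.2882]
tool_rot: [-0.697, 0.698, -0.116, 0.116]
contact_force: [-0.3, -0.1, 0.1]
gripper_width: 0.349
```

Run:
```python
from h import *
f,W=pan(); z=W[...,2]
m=(z>.19)&(z<.26)&(np.hypot(W[...,0]-.5483,W[...,1]-.2222)<.03); print('plug top z',np.percentile(z[m],[5,50,95]))
to([.558,-.2433,.15],-16.3)
g=grab('scene'); a=cv2.resize(g['img'][120:250,350:490],None,fx=4,fy=4); cv2.imwrite('pics/p1.png',a); np.savez('s1',W=cloud(g))
```

```text
insert top 0.1763 n 8876
plug top z [0.19046095 0.20036896 0.21581583]
t 13.65 pos [0.5477 0.2225 0.2872] F [-0.74 -0.03  0.11] w 0.349 shift [  6.42   5.5  -17.49]
turn [ 0.01 -0.51 -0.02]
```

View pics/p1.png

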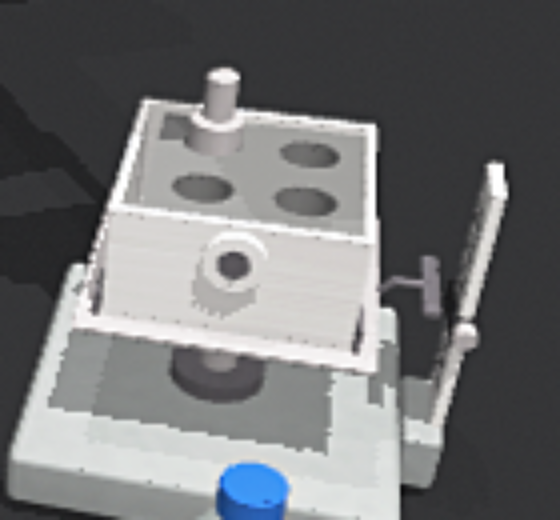

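Picture: plug0 is seated in hole0 and standing clear, and the pan has sunk about 15 mm. The pointer at (430,285) is still above the index clamp at (465,335). At least two plugs are needed, so I'll fetch plug1.

>>> drive_tool:
  motion:
    - [[0.2, 0, -0.5], [0, 0, 0], 0]
    - [[0.36, 0, -1], [0, 0, 0], 0]
    - [[0.36, 0, -1], [0, 0, 0], 0]
    - [[0.36, 0, -1], [0, 0, 0], 0]
    - [[0.36, 0, -1], [0, 0, 0], 0]
    - [[0.36, 0, -1], [0, 0, 0], 0]
    - [[0.36, 0, -1], [0, 0, 0], 0]
    - [[0.36, 0, -1], [0, 0, 0], 0]
    - [[0.36, 0, -1], [0, 0, 0], 0]
    - [[0.36, 0, -1], [0, 0, 0], 0]
    - [[0.36, 0, -1], [0, 0, 0], 0]
    - [[0.36, 0, -1], [0, 0, 0], 0]

```text
time: 14.9
tool_pos: [0.553, -0.0848, 0.2877]
tool_rot: [-0.697, 0.698, -0.117, 0.115]
contact_force: [0.3, 0.6, 0.1]
gripper_width: 0.5
```

>>> drive_tool:
  motion:
    - [[0.36, 0.3, -1], [0, 0, 0], 0]
    - [[0.36, 0.6, -1], [0, 0, 0], 0]
    - [[0.36, 0.6, -1], [0, 0, 0], 0]
    - [[0.36, 0.6, -1], [0, 0, 0], 0]
    - [[0.36, 0.6, -1], [0, 0, 0], 0]
    - [[0.3, 0.6, -0.8], [0, 0, 0], 0]
    - [[0.16, 0.3, -0.3], [0, -0.5, 0], 0]
    - [[0, 0, 0], [0, 0, 0], 0]
    - [[0, 0, 0], [0, 0, 0], 0]

```text
time: 15.8
tool_pos: [0.5574, -0.2458, 0.1982]
tool_rot: [0.7, -0.7, 0.102, -0.101]
contact_force: [-0.4, 0.7, 0.4]
gripper_width: 0.503
```

Run:
```python
from h import *
to([.558,-.2433,.085],-16.3)
f=grab('wrist'); W=cloud(f); z=W[...,2]; cv2.imwrite('pics/w7.png',f['img'])
m=((z>.097)&(z<.11)).astype(np.uint8)
k,l,st,c=cv2.connectedComponentsWithStats(m)
for i in range(1,k):
    if st[i,4]>30: print(st[i,4],c[i].round(),np.nanmean(W[l==i],0).round(4), cv2.minEnclosingCircle(W[l==i][:,:2].astype(np.float32)))
# pointer / mast region in bucket frame, scene camera
a=np.radians(-18.7); c=np.array([.5795,.2372])
for n,W in (('t0',np.load('scene.npy')),('t1',np.load('s1.npz')['W'])):
    d=W[...,:2]-c; x=d[...,0]*np.cos(a)+d[...,1]*np.sin(a); y=-d[...,0]*np.sin(a)+d[...,1]*np.cos(a)
    for nm,ms in (('bar',(abs(x)<.032)&(y>.082)&(y<.1)&(W[...,2]>.08)),('clamp',(abs(x)<.05)&(y>.1)&(y<.135)&(W[...,2]>.08))):
        P=np.c_[x[ms],y[ms],W[ms][:,2]]; print(n,nm,len(P)); 
        if nm=='bar': print(P.mean(0).round(4),np.percentile(P[:,2],[5,25,50,75,95]).round(4))
```

```text
t 15.80 pos [ 0.5574 -0.2458  0.1982] F [-0.39  0.72  0.39] w 0.503 shift [0.   4.53 0.1 ]
turn [-0.01 -0.03 -0.02]
347 [315.  80.] [ 0.5869 -0.1437  0.1048] ((0.5868320465087891, -0.14419251680374146), 0.007813334465026855)
280 [316. 146.] [ 0.5726 -0.193   0.1049] ((0.5724985003471375, -0.19336022436618805), 0.007994450628757477)
258 [316. 203.] [ 0.5583 -0.2423  0.1043] ((0.5581088066101074, -0.243185356259346), 0.008015532046556473)
t0 bar 81
[-0.0003  0.0941  0.1332] [0.1304 0.134  0.1346 0.135  0.1361]
t0 clamp 354
t1 bar 76
[-0.0024  0.0939  0.1198] [0.1183 0.1192 0.1198 0.1204 0.1212]
t1 clamp 352
```

Plug1 is confirmed at (0.558, -0.243). I'll descend and grip it.

>>> drive_tool:
  motion:
    - [[0, 0.6, 0.1], [0, 0, 0], 0]
    - [[0, 0.9, 0], [0, 0, 0], 0]
    - [[0, 0.9, 0], [0, 0, 0], 0]
    - [[0, 0.9, 0], [0, 0, 0], 0]
    - [[0, 0.7, 0], [0, 0, 0], 0]
    - [[0, 0.35, 0], [0, 0, 0], 0]
    - [[0, 0.15, 0], [0, 0, 0], 0]
    - [[0, 0, 0], [0, 0, 0], 0]

```text
time: 16.65
tool_pos: [0.5589, -0.2431, 0.0864]
tool_rot: [-0.7, 0.7, -0.1, 0.101]
contact_force: [0.2, -1.0, -0.4]
gripper_width: 0.501
```

>>> drive_tool:
  motion:
    - [[0, 0, 0], [0, 0, 0], 1]
    - [[0, 0, 0], [0, 0, 0], 1]
    - [[0, 0, 0], [0, 0, 0], 1]
    - [[0, 0, 0], [0, 0, 0], 1]
    - [[0, 0, 0], [0, 0, 0], 1]

```text
time: 17.15
tool_pos: [0.5594, -0.2436, 0.0878]
tool_rot: [-0.7, 0.7, -0.1, 0.101]
contact_force: [-2.8, 1.3, 6.3]
gripper_width: 0.146
```

>>> drive_tool:
  motion:
    - [[0, -0.2, 0], [0, 0, 0], 1]
    - [[0, -0.4, 0], [0, 0, 0], 1]
    - [[0, -0.9, 0], [0, 0, 0], 1]
    - [[0, -1, 0], [0, 0, 0], 1]
    - [[0, -1, 0], [0, 0, 0], 1]
    - [[0, -1, 0], [0, 0, 0], 1]
    - [[0, -1, 0], [0, 0, 0], 1]
    - [[0, -1, 0], [0, 0, 0], 1]
    - [[0, -1, 0], [0, 0, 0], 1]
    - [[0, -1, 0], [0, 0, 0], 1]
    - [[0, -0.4, 0], [0, 0, 0], 1]
    - [[0, 0, 0], [0, 0, 0], 1]

```text
time: 18.35
tool_pos: [0.5593, -0.2435, 0.3107]
tool_rot: [-0.699, 0.7, -0.099, 0.102]
contact_force: [-0.4, -0.4, -3.3]
gripper_width: 0.146
```

Run:
```python
from h import *
to([.55,.15,.30])
a=np.radians(-18.7); c=np.array([.5795,.2372])
W=np.load('s1.npz')['W']
d=W[...,:2]-c; x=d[...,0]*np.cos(a)+d[...,1]*np.sin(a); y=-d[...,0]*np.sin(a)+d[...,1]*np.cos(a)
ms=(abs(x)<.05)&(y>.085)&(y<.14)&(W[...,2]>.07)
P=np.c_[np.argwhere(ms),1000*x[ms],1000*y[ms],1000*W[ms][:,2]]
for v in range(178,222,2):
    q=P[P[:,0]==v]; print(v,[(int(r[1]),*map(int,r[2:])) for r in q[::2]])
```

```text
t 18.35 pos [ 0.5593 -0.2435  0.3107] F [-0.42 -0.35 -3.34] w 0.146 shift [-4.79  0.4  15.  ]
178 [(468, -9, 109, 149), (470, 7, 110, 159), (472, 12, 113, 163)]
180 [(467, -18, 110, 139), (469, 7, 109, 155), (471, 12, 112, 158), (473, 11, 116, 158)]
182 [(467, -12, 110, 138), (469, 10, 110, 152), (471, 12, 113, 154)]
184 [(456, -27, 92, 121), (458, -30, 96, 120), (466, -18, 110, 130), (468, 6, 109, 145), (470, 12, 112, 149), (472, 11, 116, 149)]
186 [(455, -22, 90, 119), (457, -22, 94, 119), (459, -21, 98, 121), (467, -1, 110, 135), (469, 11, 111, 143), (471, 14, 115, 146)]
188 [(456, -14, 92, 119), (458, -15, 96, 119), (465, -17, 110, 120), (467, 5, 110, 134), (469, 13, 112, 140)]
190 [(453, -5, 86, 119), (455, -4, 90, 120), (457, -6, 94, 119), (459, -7, 98, 120), (463, -21, 108, 112), (465, -10, 110, 120), (467, 12, 110, 134), (469, 12, 113, 135)]
192 [(455, -3, 91, 116), (457, 0, 94, 119), (459, 0, 98, 119), (463, -12, 107, 113), (465, -5, 110, 118), (467, 13, 110, 130), (469, 12, 114, 130)]
194 [(456, 10, 91, 120), (458, 9, 95, 120), (460, -6, 102, 110), (462, -11, 106, 108), (46
[... 370 characters left out ...]
106, 106), (464, 18, 108, 113), (466, 15, 112, 112), (468, 13, 116, 112)]
202 [(461, -19, 110, 83), (463, 19, 107, 109), (465, 23, 110, 113), (467, 22, 114, 112), (469, 16, 119, 109)]
204 [(461, -13, 110, 82), (463, 27, 107, 109), (465, 25, 111, 109), (467, 25, 114, 110), (469, 24, 118, 110)]
206 [(460, -19, 110, 73), (462, 3, 110, 88), (464, 26, 110, 104), (466, 26, 113, 105), (468, 26, 117, 105)]
208 [(460, -12, 110, 72), (462, 10, 110, 88), (464, 12, 113, 90)]
210 [(460, -7, 110, 70), (462, 13, 110, 85), (464, 12, 114, 85)]
212 [(460, 0, 110, 70), (462, 14, 111, 81), (464, 11, 115, 79)]
214 [(461, 11, 111, 74), (463, 10, 115, 73)]
216 [(460, 14, 109, 70), (463, 12, 115, 70)]
218 []
220 []
```

The clamp's nose is at about z 0.106–0.109 and the pointer bar was at about 0.119, so there is a gap of roughly 11–13 mm. Next I'll carry plug1 to above hole1.

>>> drive_tool:
  motion:
    - [[-0.1, 0, 0.5], [0, 0, 0], 1]
    - [[-0.29, 0, 1], [0, 0, 0], 1]
    - [[-0.29, 0, 1], [0, 0, 0], 1]
    - [[-0.29, 0, 1], [0, 0, 0], 1]
    - [[-0.29, 0, 1], [0, 0, 0], 1]
    - [[-0.29, 0, 1], [0, 0, 0], 1]
    - [[-0.29, 0, 1], [0, 0, 0], 1]
    - [[-0.29, 0, 1], [0, 0, 0], 1]
    - [[-0.29, 0, 1], [0, 0, 0], 1]
    - [[-0.29, 0, 1], [0, 0, 0], 1]
    - [[-0.29, 0, 1], [0, 0, 0], 1]
    - [[-0.29, 0, 1], [0, 0, 0], 1]

```text
time: 19.55
tool_pos: [0.5594, 0.0578, 0.3061]
tool_rot: [-0.7, 0.7, -0.102, 0.099]
contact_force: [-0.2, 0.5, -2.6]
gripper_width: 0.147
```

>>> drive_tool:
  motion:
    - [[-0.29, 0, 1], [0, 0, 0], 1]
    - [[-0.29, 0, 1], [0, 0, 0], 1]
    - [[-0.29, 0, 1], [0, 0, 0], 1]
    - [[-0.29, 0, 1], [0, 0, 0], 1]
    - [[-0.29, 0, 1], [0, 0, 0], 1]
    - [[-0.29, 0, 1], [0, 0, 0], 1]
    - [[-0.29, 0, 1], [0, 0, 0], 1]
    - [[-0.24, 0, 0.9], [0, 0, 0], 1]
    - [[0, 0, 0.34], [0, 0, 0], 1]
    - [[0, 0, 0], [0, 0, 0], 1]
    - [[0, 0, 0], [0, 0, 0], 1]
    - [[0, 0, 0], [0, 0, 0], 1]

```text
time: 20.75
tool_pos: [0.5642, 0.2685, 0.3084]
tool_rot: [-0.7, 0.7, -0.101, 0.101]
contact_force: [-0.1, 0.4, -2.8]
gripper_width: 0.154
```

Run:
```python
from h import *
to([.5639,.2691,.27])
f,W=pan(); cv2.imwrite('pics/w8.png',f['img']); T=f['W'];K=f['camera_matrix']
def pix(q):
    c=T[:3,:3].T@(np.array(q)-T[:3,3]); return (int(K[0,0]*c[0]/c[2]+K[0,2]),int(K[1,1]*c[1]/c[2]+K[1,2]))
S=[pix(q) for q in ([.5639,.2691,.176],[.6111,.2529,.176],[.5954,.2062,.176])]; print(S)
for h in (.176,.173): holes(W,K,T,S[1:],h=h)
plug(W,.243,.29,manip.state()['tool_pos'][:2])
```

```text
t 20.75 pos [0.5642 0.2685 0.3084] F [-0.13  0.45 -2.78] w 0.154 shift [-0.02  1.54  0.02]
insert top 0.1763 n 5093
[(315, 194), (363, 196), (359, 239)]
hole (363, 196) h 0.1760 c [0.611  0.2541 0.0138] n 74 res 0.0003
hole (359, 239) h 0.1760 c [0.5953 0.2071 0.0136] n 68 res 0.0005
hole (363, 196) h 0.1730 c [0.6112 0.2536 0.0136] n 72 res 0.0004
hole (359, 239) h 0.1730 c [0.5954 0.2063 0.0132] n 65 res 0.0006
plug n 809 mid [0.5638 0.2682] tilt [ 0.014 -0.004] foot [0.5634 0.2683] zmin 0.2432 res 0.0002
```

View pics/w8.png

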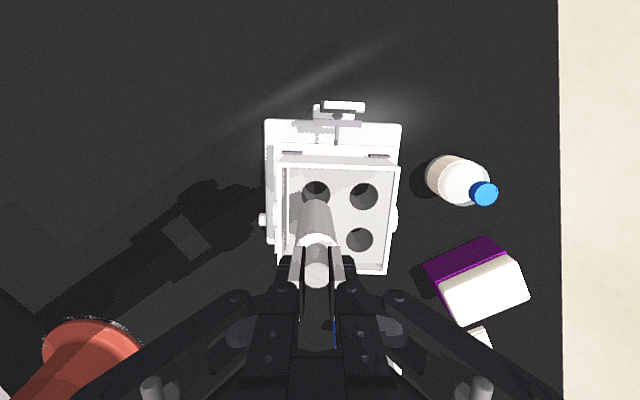

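Picture: plug1 is above hole1 at (316,194), and holes 3 and 2 measure within 0.5 mm of before. Correcting about 1 mm and lowering.

>>> drive_tool:
  motion:
    - [[0.01, 0.4, 0.05], [0, 0, 0], 1]
    - [[0, 0.6, 0], [0, 0, 0], 1]
    - [[0, 0.6, 0], [0, 0, 0], 1]
    - [[0, 0.3, 0], [0, 0, 0], 1]
    - [[0, 0.2, 0], [0, 0, 0], 1]
    - [[0, 0.2, 0], [0, 0, 0], 1]
    - [[0, 0.2, 0], [0, 0, 0], 1]
    - [[0, 0.15, 0], [0, 0, 0], 1]
    - [[0, 0, 0], [0, 0, 0], 1]
    - [[0, 0, 0], [0, 0, 0], 1]
    - [[0, 0, 0], [0, 0, 0], 1]

```text
time: 21.9
tool_pos: [0.5651, 0.2706, 0.243]
tool_rot: [0.7, -0.7, 0.1, -0.101]
contact_force: [0.2, -1.0, -2.8]
gripper_width: 0.149
```

Run:
```python
from h import *
to([.5639,.2691,.21])
f,W=pan(); cv2.imwrite('pics/w9.png',f['img'])
to([.5639,.2691,.21])
```

```text
t 21.90 pos [0.5651 0.2706 0.243 ] F [ 0.22 -1.03 -2.77] w 0.149 shift [-0.03  1.32 -0.07]
insert top 0.1764 n 7036
t 21.95 pos [0.5651 0.2707 0.243 ] F [-0.    0.13 -2.22] w 0.153 shift [-0.03  1.32 -0.07]
```

Pan hasn't moved and full weight is still on the wrist, so the plug is in the hole. Continuing down to the floor and partway into the weight transfer.

>>> drive_tool:
  motion:
    - [[0, 0.2, 0], [0, 0, 0], 1]
    - [[0, 0.2, 0], [0, 0, 0], 1]
    - [[0, 0.2, 0], [0, 0, 0], 1]
    - [[0, 0.2, 0], [0, 0, 0], 1]
    - [[0, 0.2, 0], [0, 0, 0], 1]
    - [[0, 0.2, 0], [0, 0, 0], 1]
    - [[0, 0.2, 0], [0, 0, 0], 1]
    - [[0, 0.2, 0], [0, 0, 0], 1]
    - [[0, 0.15, 0], [0, 0, 0], 1]
    - [[0, 0.15, 0], [0, 0, 0], 1]
    - [[0, 0.15, 0], [0, 0, 0], 1]
    - [[0, 0.1, 0], [0, 0, 0], 1]

```text
time: 23.15
tool_pos: [0.5649, 0.2707, 0.1889]
tool_rot: [0.7, -0.7, 0.1, -0.101]
contact_force: [-1.1, 0.3, 0.0]
gripper_width: 0.149
```

>>> drive_tool:
  motion:
    - [[0, 0, 0], [0, 0, 0], 1]
    - [[0, 0, 0], [0, 0, 0], 1]
    - [[0, 0, 0], [0, 0, 0], 1]

```text
time: 23.45
tool_pos: [0.5649, 0.2707, 0.1891]
tool_rot: [0.7, -0.7, 0.1, -0.101]
contact_force: [-0.9, -0.5, -1.5]
gripper_width: 0.148
```

Run:
```python
from h import *
to([.5639,.2691,.18])
f,W=pan(); cv2.imwrite('pics/w10.png',f['img'])
```

```text
t 23.45 pos [0.5649 0.2707 0.1891] F [-0.89 -0.45 -1.45] w 0.148 shift [-0.02  0.36 -0.07]
insert top 0.1674 n 8720
```

>>> drive_tool:
  motion:
    - [[0, 0.1, 0], [0, 0, 0], 1]
    - [[0, 0.1, 0], [0, 0, 0], 1]
    - [[0, 0, 0], [0, 0, 0], 1]
    - [[0, 0, 0], [0, 0, 0], 0.6]
    - [[0, 0, 0], [0, 0, 0], 0.4]
    - [[0, 0, 0], [0, 0, 0], 0.3]
    - [[0, 0, 0], [0, 0, 0], 0.3]
    - [[0, 0, 0], [0, 0, 0], 0.3]

```text
time: 24.3
tool_pos: [0.565, 0.2706, 0.184]
tool_rot: [0.7, -0.7, 0.1, -0.101]
contact_force: [-0.4, 0.1, -0.2]
gripper_width: 0.353
```

>>> drive_tool:
  motion:
    - [[0, -0.4, 0], [0, 0, 0], 0.3]
    - [[0, -0.8, 0], [0, 0, 0], 0.3]
    - [[0, -1, 0], [0, 0, 0], 0.3]
    - [[0, -1, 0], [0, 0, 0], 0.3]
    - [[0, -1, 0], [0, 0, 0], 0.3]
    - [[0, -0.5, 0], [0, 0, 0], 0.3]
    - [[0, 0, 0], [0, 0, 0], 0.3]
    - [[0, 0, 0], [0, 0, 0], 0.3]

```text
time: 25.1
tool_pos: [0.5646, 0.2705, 0.3006]
tool_rot: [-0.7, 0.7, -0.101, 0.1]
contact_force: [-0.5, -0.5, -0.6]
gripper_width: 0.352
```

Run:
```python
from h import *
f,W=pan(); z=W[...,2]; to([.5639,.2691,.18]); np.savez('w11',W=W)
for c in ([.5483,.2222],[.5643,.2698]):
    m=(z>.19)&(z<.23)&(np.hypot(W[...,0]-c[0],W[...,1]-c[1])<.02); print('stub top',z[m].size and np.percentile(z[m],90).round(4))
g=grab('scene'); V=cloud(g); np.savez('s2',W=V)
a=cv2.resize(g['img'][165:230,440:490],None,fx=8,fy=8,interpolation=cv2.INTER_CUBIC)
v=cv2.resize(f['img'][60:260,220:440],None,fx=2,fy=2); 
h=max(a.shape[0],v.shape[0]); pad=lambda i:cv2.copyMakeBorder(i,0,h-i.shape[0],0,0,cv2.BORDER_CONSTANT)
cv2.imwrite('pics/p2.png',np.hstack([pad(a),pad(v)][:2])[:600,:800])
an=np.radians(-18.7); c=np.array([.5795,.2372])
for n,Q in (('s0',np.load('scene.npy')),('s2',V),('w',W)):
    d=Q[...,:2]-c; x=d[...,0]*np.cos(an)+d[...,1]*np.sin(an); y=-d[...,0]*np.sin(an)+d[...,1]*np.cos(an)
    b=(abs(x)<.03)&(y>.088)&(y<.098)&(Q[...,2]>.08)&(Q[...,2]<.15); k=(abs(x)<.008)&(y>.1005)&(y<.107)&(Q[...,2]>.08)&(Q[...,2]<.13)
    print(n,'bar',b.sum(),np.percentile(Q[b][:,2],[10,50,90]).round(4) if b.any() else '','nose',k.sum(),np.percentile(Q[k][:,2],[10,50,90]).round(4) if k.any() else '')
```

```text
insert top 0.1625 n 5957
t 25.15 pos [0.5643 0.2704 0.2996] F [ 0.12  0.09 -0.06] w 0.350 shift [ 0.01  4.79 -0.05]
stub top 0.2021
stub top 0.202
s0 bar 61 [0.1326 0.1346 0.1357] nose 16 [0.1074 0.1086 0.1103]
s2 bar 61 [0.1043 0.1062 0.1073] nose 15 [0.1068 0.1089 0.11  ]
w bar 255 [0.1071 0.108  0.1091] nose 52 [0.1104 0.1112 0.1122]
```

View pics/p2.png

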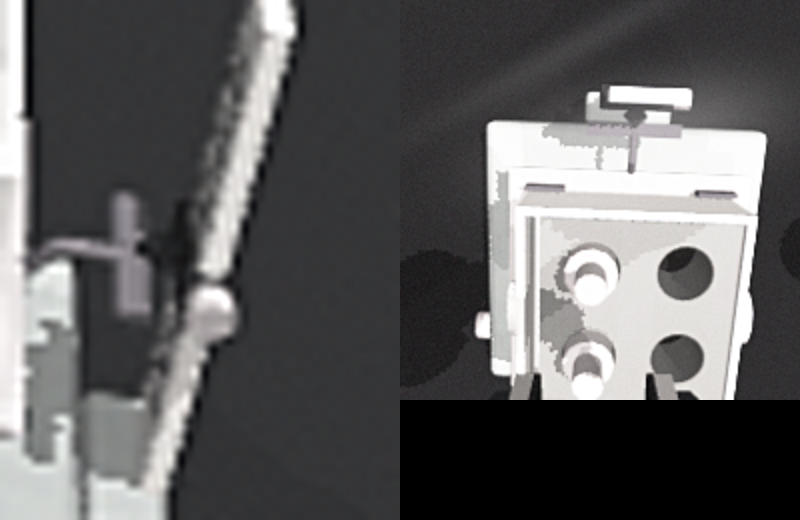

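Picture: both plugs stand seated, with stub tops at 0.202, level with each other. The pointer bar at (130,255) is now at the height of the black nose at (185,240): bar top 0.106 against nose top 0.109. How thick the nose is decides it, so I'll look from the side with the tilted wrist camera.

>>> drive_tool:
  motion:
    - [[-0.6, 0, 0], [0, 0, 0], 0.3]
    - [[-0.9, 0, 0], [0, 0, 0], 0.3]
    - [[-0.9, 0, 0], [0, 0, 0], 0.3]
    - [[-0.9, 0, 0], [0, 0, -0.5], 0.3]
    - [[-0.9, 0, 0], [0, 0, -1], 0.3]
    - [[0, 0, 0], [0, 0, -1], 0.3]
    - [[0, 0, 0], [0, 0, -1], 0.3]
    - [[0, 0, 0], [0, 0, -1], 0.3]
    - [[0, 0, 0], [0, 0, -1], 0.3]
    - [[0, 0, 0], [0, 0, -1], 0.3]
    - [[0, 0, 0], [0, 0, -1], 0.3]
    - [[0, 0, 0], [0, 0, -1], 0.3]

```text
time: 26.4
tool_pos: [0.4629, 0.3001, 0.2994]
tool_rot: [-0.616, 0.689, 0.161, 0.348]
contact_force: [0.2, 0.9, 0.5]
gripper_width: 0.354
```

>>> drive_tool:
  motion:
    - [[-0.5, 0.5, 0], [0, 0, -0.5], 0.3]
    - [[-0.6, 0.6, 0], [0, 0, -0.5], 0.3]
    - [[-0.7, 0.65, 0], [0, 0, 0], 0.3]
    - [[-0.7, 0.65, 0], [0, 0, 0], 0.3]
    - [[-0.7, 0.65, 0], [0, 0, 0], 0.3]
    - [[-0.5, 0.4, 0], [0, 0, 0], 0.3]
    - [[0, 0, 0], [0, 0, 0], 0.3]
    - [[0, 0, 0], [0, 0, 0], 0.3]

```text
time: 27.2
tool_pos: [0.4622, 0.3004, 0.1734]
tool_rot: [-0.6, 0.681, 0.19, 0.373]
contact_force: [-0.5, 0.7, -0.2]
gripper_width: 0.352
```

Run:
```python
from h import *
s,r=axes(); print(s['joint_pos'].round(2)); to([.46,.28,.15])
f=grab('wrist'); W=cloud(f); np.savez('w12',W=W,K=f['camera_matrix'],T=f['W']); print(f['W'][:3,3].round(3)); T=f['W'];K=f['camera_matrix']
c=T[:3,:3].T@(np.array([.612,.333,.107])-T[:3,3]); u,v=int(K[0,0]*c[0]/c[2]+K[0,2]),int(K[1,1]*c[1]/c[2]+K[1,2]); print(u,v)
im=f['img']; cv2.imwrite('pics/w12.png',im); u=np.clip(u,50,590);v=np.clip(v,40,360)
C=cv2.resize(im[v-40:v+40,u-50:u+50],None,fx=4.8,fy=4.8,interpolation=cv2.INTER_CUBIC); 
cv2.imwrite('pics/p3.png',np.hstack([C,cv2.copyMakeBorder(cv2.resize(im,None,fx=.5,fy=.5),0,384-200,0,0,cv2.BORDER_CONSTANT)])[:, :800])
```

```text
[ 0.77 -0.25  2.15 -0.89  0.97  1.48]
t 27.20 pos [0.4622 0.3004 0.1734] F [-0.48  0.72 -0.19] w 0.352 shift [-0.59  0.74 -0.81]
[0.385 0.409 0.271]
357 121
```

View pics/p3.png

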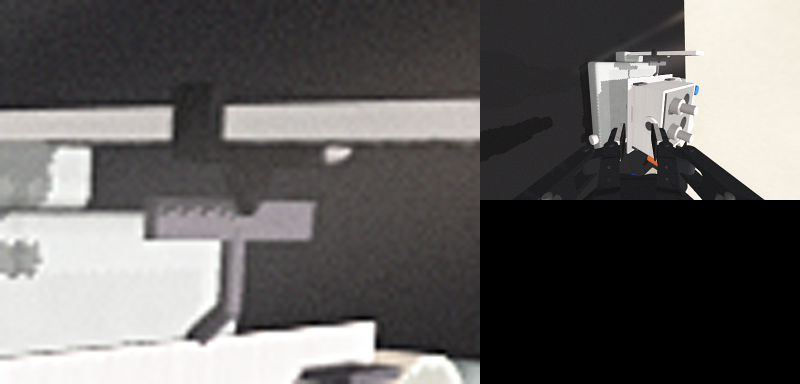

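Picture, turned on its side with "up" to the right: the black clamp collar spans (172–225, 85–160), the nose wedge tapers to about (240–260, 205), and the pointer bar spans (147–313, 200–240). I'll get the nose's height extents from the depth data.

Run:
```python
from h import *
d=np.load('w12.npz'); W=d['W']; im=cv2.imread('pics/w12.png')
an=np.radians(-18.7); c=np.array([.5795,.2372]); D=W[...,:2]-c
x=1e3*(D[...,0]*np.cos(an)+D[...,1]*np.sin(an)); y=1e3*(-D[...,0]*np.sin(an)+D[...,1]*np.cos(an)); z=1e3*W[...,2]
for v in range(98,134,1):
    print(v,' '.join('%d/%d/%d'%(x[v,u],y[v,u],z[v,u]) if (60<z[v,u]<190 and 80<y[v,u]<130 and abs(x[v,u])<45) else '.' for u in range(336,376,2)))
C=im[81:161,307:407]; g=np.clip(255*(C/255.)**.4*1.0,0,255).astype(np.uint8); cv2.imwrite('pics/p4.png',cv2.resize(g,None,fx=7,fy=7,interpolation=cv2.INTER_CUBIC))
```

```text
98 . . . . -24/121/107 -23/120/109 -22/121/110 -24/120/114 -21/121/114 . . . . . . . . . . .
99 . . . . -24/120/107 -23/120/109 -24/120/111 -25/119/114 -23/119/115 -18/120/114 -16/120/115 -12/120/114 -9/121/114 . . . . . . .
100 . . . . -23/119/106 -25/119/110 -23/119/111 -23/119/113 -21/119/113 -19/119/115 -16/119/115 -13/119/115 -8/120/114 -6/120/115 -2/120/114 0/120/114 . . . .
101 . . . . -24/118/107 -24/118/109 -24/118/112 -23/118/113 -22/118/115 -19/118/114 -15/118/114 -12/119/114 -11/119/115 -6/119/114 -3/119/114 1/120/114 4/120/114 8/120/114 11/120/114 16/121/113
102 . . . . -23/117/107 -23/117/109 -24/117/112 -22/117/113 -22/117/115 -19/117/114 -15/118/114 -13/118/115 -8/118/114 -5/118/114 -1/118/114 1/119/114 3/119/114 8/119/114 11/119/114 15/120/114
103 . . -20/117/99 -19/117/101 -23/116/106 -25/116/110 -25/116/112 -24/116/114 -22/116/114 -19/116/115 -20/116/117 -20/116/120 -20/116/122 -21/116/124 -19/116/126 -18/116/127 -21/116/131 -20/116/132 -18/116/133 -20/116/136
104 -20/116/94 -19/116/96 -19/116/99 -20/116/101 -24/115/107 -24/115/109 -23/115/111 -24/115/114 -22/115/1
[... 4112 characters left out ...]
4/108 -23/94/108 -20/94/108 -15/94/107 -13/94/108 -9/94/107 -7/94/108 -4/94/108 0/94/108 2/94/108 8/94/107 12/94/107 12/94/109 18/94/108 23/94/107 . .
129 . -30/93/107 -28/93/107 -25/93/107 -23/93/108 -19/93/107 -16/93/108 -13/93/108 -10/93/108 -6/93/108 -4/93/109 0/93/108 4/93/107 6/93/108 11/93/108 15/93/107 18/93/108 22/93/108 . .
130 . -31/92/107 -29/92/108 -26/92/108 -23/92/108 -20/92/108 -15/92/107 -13/92/108 -10/92/108 -6/92/108 -3/92/108 0/92/108 3/92/108 8/92/107 12/92/107 14/92/108 18/92/108 22/92/108 . .
131 . . . . . . . . . -5/91/107 -4/91/108 . . . . . . . . .
132 . . . . . . . . . -5/90/107 -4/90/109 . . . . . . . . .
133 . . . . . . . . . -5/89/107 -4/89/109 . . . . . . . . .
```

View pics/p4.png

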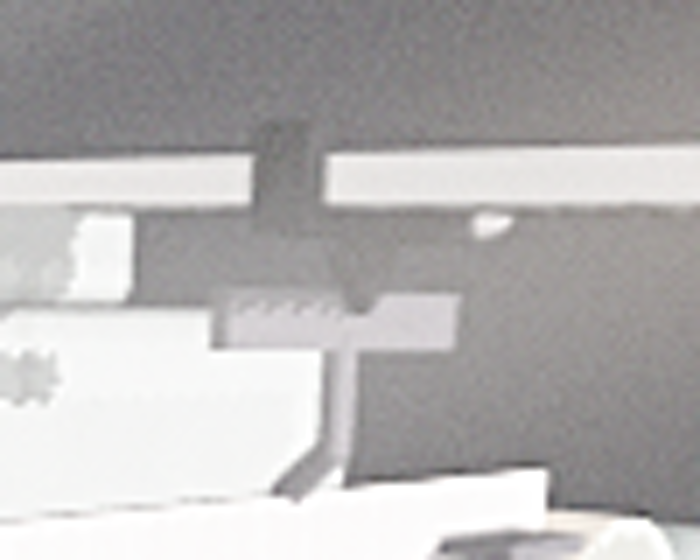

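The clamp collar spans z 0.104–0.1145 and its nose 0.1075–0.111, so the index is at about 0.109. The pointer bar's top is at 0.108 and its middle at about 0.106, so it has passed the index by about 3 mm. After one plug it was still 11 mm above. Two plugs is right, so I'll do a final check and hand in.

Run:
```python
from h import *
f=grab('top'); W=cloud(f); z=W[...,2]; W0=np.load('top.npy')
m=((z>.098)&(z<.112)&(W[...,1]<-.1)&(W[...,0]>.5)).astype(np.uint8); k,l,st,c=cv2.connectedComponentsWithStats(m)
for i in range(1,k):
    if st[i,4]>8: print('plug top',np.nanmean(W[l==i],0).round(4))
sub=np.s_[120:290,230:450]; ch=(np.abs(z-W0[...,2])[sub]>.02); ys,xs=np.nonzero(ch); print('changed px',ch.sum()); 
k,l,st,c=cv2.connectedComponentsWithStats(ch.astype(np.uint8)); print([(int(s[4]),(q+[230,120]).round().tolist()) for s,q in zip(st[1:],c[1:]) if s[4]>6])
s=manip.state(); print(s['contact_force'],s['time'],np.abs(s['joint_vel']).max()); manip.job_done()
```

```text
plug top [ 0.5828 -0.1427  0.1024]
plug top [ 0.5688 -0.1922  0.1027]
changed px 1934
[(1675, [247.0, 220.0]), (124, [415.0, 220.0]), (135, [433.0, 225.0])]
[-0.49672449 -0.24510619  0.89813573] 27.3 0.011091265766676371
the job is handed in; nothing more can be done
```

I seated two plugs (plug0 in hole0, plug1 in hole1), and with the second the pan's pointer passed the index. I then handed the job in at 27.3 s.

- **Plugs:** each went in without touching the rim and was lowered until the pan carried its weight, then released. Both stub tops read 0.202 m, about 39 mm above the insert's top, which is right for fully home.
- **Pointer:** the middle of the bar is at about 0.106 m and the index at about 0.109 m, so it has passed by about 3 mm. After one plug it was still about 11 mm above.
- **Nose height:** the top of the nose alone could not settle this, so I measured its thickness with a tilted wrist view. The heights differ by 2–3 mm between the scene and wrist cameras. The top of the bar is about 3 mm below the top of the nose in both.
- **Everything else:** the two spare plugs stand in the rack unmoved. In the part of the top view I compared, nothing but the scale and the two emptied sockets had changed. The gripper is touching nothing, and no check failed.

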